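# Close up the test carrier and send it to the test head

## Task

Take the green circuit board from the sloped stand and lay it flat, components up, in the nest of the open blue carrier, either way round. Then shut the carrier's lid fully, swing the orange clamp lever all the way down onto the lid, and after that push the carrier along its rail until it stops at the grey test head. Do not let the board fall, and leave the heat sink, jar, wash bottle and transformer where they stand.

Things in the scene. Friction and masses are not known exactly. Their poses are not given: they have to be found in the camera images.
- board: loose green circuit board with white connectors, 46 x 70 mm, 8 mm thick at its edges (11 mm over the connectors), 45 g. Origin: centre of its underside; x along the 46 mm side, y along the 70 mm side, z out of the component side. It starts on the sloped stand with y pointing up the slope, z out of the slope
- board_stand: fixed stand, 84 x 60 mm foot. Origin: centre of the foot's underside; z up; x away from the face. A 28 mm wide black plate rises 35 degrees towards +x; the board lies on it, centre of its underside 105 mm straight above the origin, low end against a lip. It sticks out 9 mm at each side: take it by the middle of its two 70 mm edges, tool square to the board (tilted 35 degrees)
- test_rail: fixed rail on the bench. Origin: under the carrier's middle when the carrier joint is 0; y along the rail to the test head, z up, x to the lid's hinge side. The base is 64 mm wide and runs from y -65 to +150 mm; the grey test head (84 x 22 mm, 56 mm high) stands at y +138 to +160 mm
- carrier (a joint): travel of the blue carrier along the rail's +y in m: starts at 0 to 0.012, stops against the test head at 0.085. Slides with 9 N friction and some damping and stays where left
- nest (a point): where the centre of the board's underside belongs on the carrier, 46 mm above the bench; axes parallel to the rail's; the board's 70 mm side goes along x. White guides, 3 mm play all round, reach 8 mm above the seat; at the middle of the board's 70 mm edges (x within 22 mm) is room for the fingers down to the deck, 12 mm below the seat. Deck: x -44 to +50, y +-50 mm
- lid (a joint): angle of the carrier's lid in rad, 0 = shut (flat), starts open at 1.68 to 1.82 (a little past upright, towards +x). The hinge is stiff (0.12 N m): the lid stays where left. Shutting it moves its free edge up and over to -x
- lid_hinge (a point): middle of the lid's hinge line on the carrier, 64 mm above the bench, at nest x +50 mm; the line runs along the rail's y
- lid_tab (a point): middle of the red grip tab on the lid's free edge, 105 mm from the hinge line. The tab is 24 mm wide along the hinge line, 26 mm long, 10 mm thick, and can be pinched by its two sides (along the rail's y) through the whole swing with an upright tool. The lid is an aluminium frame 90 x 96 mm, 8 mm thick, with a clear window
- clamp (a joint): angle of the orange clamp lever in rad, 0 = down flat on the lid, pointing along the rail's +y; starts open at 2.2 to 2.5, lying back to -y. Friction 0.05 N m: it stays where left
- clamp_hinge (a point): pivot of the clamp lever on the carrier, 78 mm above the bench, at nest y -58 mm; its axis runs along the rail's x. Two ears 26 mm apart over all carry it, up to 82 mm above the bench
- clamp_grip (a point): grip point on the clamp lever, 50 mm from the pivot; the lever is 16 mm wide (x of the rail), 14 mm thick and 68 mm long, its top 8 mm above the pivot when down. An upright tool can pinch its sides to raise it and swing it over; finish by pressing it down from above
- push_knob (a point): middle of the black round push knob on the carrier's trailing end, at nest x -34, y -82 mm: 16 mm in diameter, from 50 to 78 mm above the bench
- heat_sink: bystander: black finned heat sink 47 x 44 x 48 mm high; origin under its centre
- amber_jar: bystander: amber jar with white cap, 68 mm in diameter, 90 mm high; origin under its centre
- wash_bottle: bystander: white wash bottle with blue cap and spout, 66 x 84 x 160 mm high; origin under its centre
- transformer: bystander: small black and yellow transformer 34 x 34 x 29 mm high; origin under its centre
- magnifier_lamp: fixed lamp between stand and rail (its origin is of no use): round foot 110 mm wide, 50 mm high, centred at world x 0.455, y 0.055; a 30 mm thick post there up to z 0.55, then an arm running away from the robot at y 0.05, above z 0.54
- power_unit: fixed grey box at world x 0.48 to 0.54, y -0.23 to -0.09, 0.19 m high (its origin is of no use)
- black_tote: fixed tote with a rack of boards at world x 0.51 to 0.81, y 0.04 to 0.34, 0.11 m high, 0.24 m where y is under 0.21 (its origin is of no use). Besides, a fixed rim 80 mm high runs along the bench's front edge at world x 0.35 to 0.36 and its right edge at y -0.36

How it is judged:
By the outcome, as a careful person would: the job done as asked, in the order asked, and still so for the second after the job is handed in, with the robot touching nothing.
It also fails if it takes over 72 s, if anything falls off the work surface, if the arm or the gripper's body presses on something with over 40 N, if the wrist force passes 120 N, or if a joint passes its speed limit or range.

## Robot

A 6-joint arm with a two-finger parallel gripper is mounted at the origin on a cart in front of the work surface, level with it; the furniture and walls round the work are solid. World frame = base frame: x ahead of the robot, y to its left, z up, the work surface at z = 0. Lengths are in m, angles in rad, forces in N, time in s.
With the tool pointing down it reaches from about 0.325 to 0.775 m from the base axis. Payload 5.5 kg.
Tool frame: the origin (TCP) lies between the finger pads; the fingertips stand 8 mm ahead of it and the grasp point (between the pads) lies 11 mm behind it (tcp_to_tips is the distance from the TCP to the fingertips, in m); z points along the fingers, y is the line along which they close (so a half turn about z gives the same grasp; the last joint's range is limited). The gripper opens to 88 mm and grips with 3 to 60 N. Pads are 20 mm wide; open, the fingers measure 115 mm over their backs; the gripper's body (75 mm by 178 mm) begins 61 mm behind the grasp point.
Start: joints at [-1.357, 0.091, 1.231, -0, 1.82, -0.057], TCP at [0.161, -0.578, 0.231] pointing down, gripper open.
Joint ranges: [-2.87, 2.87], [-0.86, 2.18], [0.17, 2.46], [-1.51, 4.65], [0.06, 2.69], [-2.65, 2.65]. Speed limits (rad/s): [2.57, 2.57, 3.01, 3.14, 3.14, 3.14].

## Interface

Orientations are given as a unit quaternion [w, x, y, z].
In Python, from bench import * gives the robot as it stands. Calls block until the motion is done:
- move_to(position, orientation): joint-space move of the TCP to a pose.
- move_l(position, speed=0.15, orientation=None): straight line of the TCP; orientation=None keeps the orientation; speed is the mean speed in m/s.
- movej(angles): joint-space move.
- gripper_open() and close(): open the fingers fully, or close them until they stop; the grip force is fixed at half the most.
- hold(seconds).
- inverse_kinematics(position, orientation): joint angles nearest the present ones, or None.
- state(): the state.
- get_image(name): name is "scene" or "top" or "wrist"; returns a dict with "frame" (384x512x3 uint8, blue, green, red), "depth" (384x512 float32, m along the optical axis (not along the pixel's ray), 0 where there is no reading), "camera_matrix" (3x3 intrinsics, pixels), "view" (4x4, takes a point from world to camera coordinates). Camera axes: x right, y up, looking along -z (the intrinsics and any distortion apply to the point x, -y, -z); pixel columns grow to the right and rows downward; lengths in m; the calibration is good to about 2 mm. A picture is of the moment at which its call begins.
A pose or a line that the arm cannot do raises IKError and nothing moves.
- job_done(): hands the job in; it is judged then, once.
The state is a dict: "time": time; "joint_pos": joint angles; "dq": joint speeds; "joint_torque": joint torques, N m; "ee_pos": TCP position; "ee_rot": TCP orientation; "ft_force": force on the tool from outside, world axes, zero at the start; "moment": the same for the moment, N m; "finger_gap": finger opening in m; "finger_force": force on a finger pad.
Only numpy, scipy, OpenCV 4.12 (cv2) and the standard library are available. Lean on these libraries where they do the work, as an engineer would, in place of code of your own. Each camera call takes 0.05 s, during which the arm holds its last target. There are 200 camera calls.

## Working session

There is one attempt and no reset: what is moved stays moved. The work goes in short steps, each a Python script; the robot and the scene stay as the last script left them, time stands still between calls to the robot, and variables do not carry over. Pictures are saved under pics/ and viewed, at most 14 in all, crops included, and the job is handed in when it is done.

```bash
ls; mkdir -p pics
python3 - <<'E'
from bench import *
import cv2,numpy as np
for n in("scene","top"):
    d=get_image(n);cv2.imwrite(f"pics/{n}0.png",d["frame"]);np.savez(f"{n}0.npz",**{k:d[k] for k in("frame","depth","camera_matrix","view")})
    print(n,d["camera_matrix"],d["view"],d.keys())
print(state())
E
```

```text
pics
scene [[436.82700619   0.         248.87458474]
 [  0.         436.82700619 187.2566699 ]
 [  0.           0.           1.        ]] [[-0.65826127 -0.75249062  0.02121263  0.39263026]
 [ 0.32620005 -0.25972987  0.9089191  -0.2570001 ]
 [-0.67844354  0.6052258   0.41643259 -0.79424112]
 [ 0.          0.          0.          1.        ]] dict_keys(['frame', 'depth', 'camera_matrix', 'view'])
top [[377.82941433   0.         247.95964431]
 [  0.         377.82941433 194.39668162]
 [  0.           0.           1.        ]] [[-0.00810457 -0.9999423  -0.00705135  0.05132963]
 [ 0.99003166 -0.00901541  0.14055615 -0.54592314]
 [-0.14061161 -0.00584191  0.9900476  -1.00302584]
 [ 0.          0.          0.          1.        ]] dict_keys(['frame', 'depth', 'camera_matrix', 'view'])
{'time': 0.1, 'joint_pos': array([-1.35669623e+00,  9.17621503e-02,  1.23175326e+00, -1.94723325e-05,
        1.81979110e+00, -5.67171772e-02]), 'dq': array([ 0.00084229, -0.00075408, -0.00383506,  0.00133956, -0.00133804,
        0.00094562]), 'joint_torque': array([ 4.57967981e-03, -4.47856522e+01, -4.07568741e+01,  7.03306915e-02,
        2.83575692e-02, -1.11021056e-04]), 'ee_pos': array([ 0.16044058, -0.57789291,  0.22963965]), 'ee_rot': array([-8.53533483e-04,  9.90846209e-01,  1.34992798e-01, -7.67720351e-05]), 'ft_force': array([-0.1606607 ,  0.16056437, -0.31959161]), 'moment': array([-0.0238574 ,  0.02584099, -0.01489709]), 'finger_force': 0.0, 'finger_gap': 0.08797500698974169}
```

View pics/top0.png

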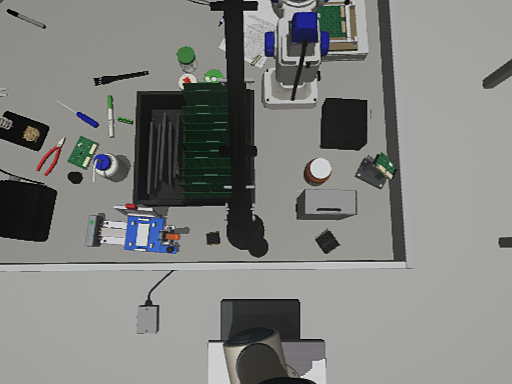

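View pics/scene0.png

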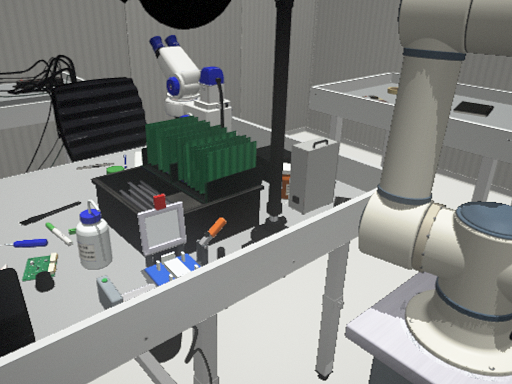

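The top view shows the blue carrier near (150,232), with its test head at (93,230), the open lid with red tab at (130,207) and the orange lever at (170,237). The stand with the green board is at (380,168). The scene view shows the same carrier with its tab at (160,201) and lever at (215,230). Next I'll take measurements.

```bash
cat > h.py <<'E'
import cv2,numpy as np
def load(n): return dict(np.load(n+".npz"))
def cloud(d):
    K=d["camera_matrix"];V=np.linalg.inv(d["view"]);z=d["depth"]
    v,u=np.mgrid[:z.shape[0],:z.shape[1]]
    c=np.stack([(u-K[0,2])/K[0,0]*z,-(v-K[1,2])/K[1,1]*z,-z],-1)
    return c@V[:3,:3].T+V[:3,3]
def plane(d,uv,h):
    K=d["camera_matrix"];V=np.linalg.inv(d["view"]);uv=np.atleast_2d(uv).astype(float)
    r=np.stack([(uv[:,0]-K[0,2])/K[0,0],-(uv[:,1]-K[1,2])/K[1,1],-np.ones(len(uv))],-1)@V[:3,:3].T
    o=V[:3,3];return o+r*((h-o[2])/r[:,2])[:,None]
def hsv(d): return cv2.cvtColor(d["frame"],cv2.COLOR_BGR2HSV)
def mask(d,h0,h1,s=100,v=50): return cv2.inRange(hsv(d),(h0,s,v),(h1,255,255))>0
E
python3 - <<'E'
from h import *
for n in("top0","scene0"):
    d=load(n);P=cloud(d);ok=d["depth"]>0
    near=ok&(P[...,0]>.36)&(P[...,0]<.75)&(P[...,1]<.45)&(P[...,1]>-.36)&(P[...,2]>0.01)
    for nm,m in(("blue",mask(d,100,130)),("red",mask(d,0,5,150)|mask(d,174,180,150)),("orange",mask(d,6,16,150)),("green",mask(d,40,85,80,30))):
        q=m&near
        c,l,st,ce=cv2.connectedComponentsWithStats(q.astype(np.uint8))
        for i in range(1,c):
            if st[i,4]>12:
                p=P[l==i];print(n,nm,st[i],p.min(0).round(3),np.median(p,0).round(3),p.max(0).round(3))
d=load("top0")
a=cv2.resize(d["frame"][195:260,75:195],None,fx=5,fy=5,interpolation=2);b=cv2.resize(d["frame"][145:205,345:410],None,fx=4,fy=4,interpolation=2)
o=np.zeros((325+240,600,3),np.uint8);o[:325,:600]=a;o[325:,:260]=b
cv2.imwrite("pics/crop.png",o)
E
```

```text
top0 blue [ 93 154  17  16 171] [0.603 0.405 0.098] [0.624 0.422 0.123] [0.644 0.445 0.154]
top0 blue [124 216  53  38 873] [0.388 0.243 0.029] [0.437 0.317 0.035] [0.49  0.385 0.085]
top0 red [126 204   9   4  34] [0.498 0.318 0.176] [0.502 0.326 0.18 ] [0.506 0.335 0.184]
top0 orange [307 159  23  23  94] [ 0.577 -0.173  0.059] [ 0.588 -0.128  0.067] [ 0.639 -0.113  0.084]
top0 orange [166 234  14   6  74] [0.424 0.221 0.101] [0.431 0.236 0.118] [0.437 0.257 0.126]
top0 green [181 105  48  26 922] [0.535 0.064 0.115] [0.706 0.146 0.212] [0.729 0.209 0.677]
top0 green [181 132  49  14 293] [0.519 0.064 0.14 ] [0.668 0.135 0.185] [0.669 0.197 0.656]
top0 green [184 144  35   8  78] [0.516 0.079 0.166] [0.639 0.156 0.207] [0.64  0.194 0.628]
top0 green [205 144  14   5  31] [0.639 0.115 0.188] [0.639 0.131 0.203] [0.64  0.146 0.22 ]
top0 green [ 179  153   52   38 1260] [0.491 0.064 0.116] [0.581 0.144 0.191] [0.621 0.207 0.639]
top0 green [375 153  21  21 195] [ 0.593 -0.343  0.085] [ 0.615 -0.311  0.109] [ 0.638 -0.278  0.129]
top0 green [182 192  50   6 272] [0.469 0.064 0.143] [0.525 0.14  0.2  ] [0.526 0.194 0.605]
scene0 blue [ 80 209  21  15 236] [0.563 0.403 0.107] [0.611 0.426 0.12 ] [0.642 0.443 0.152]
scene0 blue [177 254  23  17 154] [0.412 0.278 0.03 ] [0.451 0.295 0.034] [0.487 0.308 0.047]
scene0 blue [145 263  25  23 330] [0.417 0.34  0.03 ] [0.455 0.365 0.033] [0.491 0.382 0.052]
scene0 red [153 194  13  15 138] [0.491 0.316 0.153] [0.497 0.327 0.168] [0.505 0.338 0.18 ]
scene0 orange [282 175   8   8  40] [ 0.575 -0.138  0.055] [ 0.586 -0.127  0.066] [ 0.596 -0.119  0.073]
scene0 orange [209 217  17  19 157] [0.421 0.145 0.054] [0.426 0.239 0.109] [0.522 0.256 0.123]
scene0 green [ 156  120  100   74 4804] [0.508 0.046 0.118] [0.581 0.167 0.21 ] [0.732 0.208 0.236]
```

View pics/crop.png

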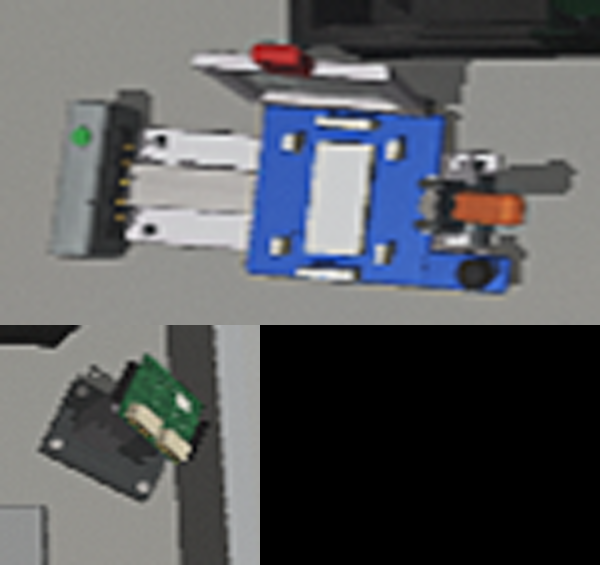

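The crop shows the carrier turned by only a few degrees, with the nest centre near crop (340,198). The board faces down-left, with its connector end low near (160,430). Next I'll fit a board plane, then take wrist views for accuracy.

Run:
```python
from h import *
d=load("top0");P=cloud(d);ok=d["depth"]>0
roi=np.zeros(ok.shape,bool);roi[145:205,365:410]=True
m=mask(d,40,90,60,25)&roi&ok&(P[...,2]>.07)
p=P[m];
for _ in range(3):
    c=p.mean(0);u,s,vt=np.linalg.svd(p-c);n=vt[2]*np.sign(vt[2,2]);r=(p-c)@n;p=p[abs(r)<.006]
print("board c",c,"n",n,"tilt",np.degrees(np.arccos(n[2])),"az",np.degrees(np.arctan2(n[1],n[0])),len(p))
# foot: dark points z<0.03
g=d["frame"].max(-1)<75
q=roi.copy();q[:,:350]=False
roi[:,:]=False;roi[150:200,350:395]=True
f=g&roi&ok&(P[...,2]<.03)&(P[...,2]>0)
print(np.median(P[f],0),cv2.minAreaRect((P[f][:,:2]*1000).astype(np.float32)))
# carrier
b=mask(d,100,130)&ok&(abs(P[...,2]-.034)<.008)&(P[...,1]<.4)&(P[...,0]<.52)
print("deck",cv2.minAreaRect((P[b][:,:2]*1000).astype(np.float32)),P[b][:,2].mean())
from bench import *
for t in [([.54,-.33,.33],),]:
    for yaw in (0,30,60,90,-30,-60):
        a=np.radians(yaw)/2
        print(yaw,inverse_kinematics(t[0],[0,np.cos(a),np.sin(a),0]))
```

```text
board c [ 0.61396325 -0.30928252  0.108252  ] n [-0.22133399 -0.52578784  0.82131505] tilt 34.78334691486769 az -112.82899193846394 213
[ 0.59725497 -0.31008813  0.00888329] ((605.1439819335938, -309.6136169433594), (99.24050903320312, 145.16607666015625), 88.60623931884766)
deck ((439.7332763671875, 311.6282043457031), (142.0042266845703, 92.71209716796875), 85.4884033203125) 0.03519695389371596
0 [-6.02300434e-01  2.32151073e-01  8.96224465e-01 -4.44089210e-16
  2.01321712e+00  9.68495893e-01]
30 [-6.02300434e-01  2.32151073e-01  8.96224465e-01 -4.44089210e-16
  2.01321712e+00  4.44897117e-01]
60 [-6.02300434e-01  2.32151073e-01  8.96224465e-01 -4.44089210e-16
  2.01321712e+00 -7.87016583e-02]
90 [-6.02300434e-01  2.32151073e-01  8.96224465e-01 -4.44089210e-16
  2.01321712e+00 -6.02300434e-01]
-30 [-6.02300434e-01  2.32151073e-01  8.96224465e-01 -4.44089210e-16
  2.01321712e+00  1.49209467e+00]
-60 [-6.02300434e-01  2.32151073e-01  8.96224465e-01 -4.44089210e-16
  2.01321712e+00  2.01569344e+00]
```

Run:
```python
from h import *
from bench import *
az=np.radians(-112.8);n=np.array([np.cos(az)*np.sin(np.radians(35)),np.sin(az)*np.sin(np.radians(35)),np.cos(np.radians(35))])
c=np.array([.614,-.3095,.105])
q=quat(-n,[-np.sin(az),np.cos(az),0])
move_to(c+n*.16,q);d=snap("wrist",get_image);np.savez("w1.npz",**d);cv2.imwrite("pics/w1.png",d["frame"]);print(state()["time"],state()["ee_pos"])
P=cloud(d);m=mask(d,40,90,60,25)&(d["depth"]>0)&(np.linalg.norm(P-c,axis=-1)<.06)
p=P[m]
for _ in range(4):
    k=p.mean(0);u,s,vt=np.linalg.svd(p-k,full_matrices=False);nn=vt[2]*np.sign(vt[2,2]);r=(p-k)@nn;p=p[abs(r)<.003]
print(len(p),k,nn,np.degrees(np.arccos(nn[2])),np.degrees(np.arctan2(nn[1],nn[0])))
```

```text
1.8083 [ 0.57760073 -0.39506743  0.23667845]
1896 [ 0.61444283 -0.31237964  0.10583323] [-0.26333557 -0.50469428  0.82215452] 34.69894511687789 -117.554311786963
```

View pics/w1.png

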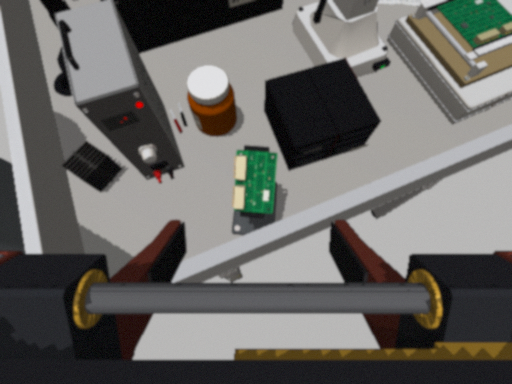

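The wrist view shows the board upright at (255,182), from (235,150) to (277,215), with the cream connectors along its left long edge. Next I'll fit its rectangle.

```bash
cat > fit.py <<'E'
from h import *
def board(d,c,az0,band=.0045):
    P=cloud(d);ok=(d["depth"]>0)&(np.linalg.norm(P-c,axis=-1)<.06)
    p=P[mask(d,40,90,60,25)&ok]
    for _ in range(4):
        k=p.mean(0);u,s,vt=np.linalg.svd(p-k,full_matrices=False);nn=vt[2]*np.sign(vt[2,2]);r=(p-k)@nn;p=p[abs(r)<.003]
    H=hsv(d);m=ok&(abs((P-k)@nn)<band)&(H[...,2]>45)&((H[...,1]>90)|(H[...,2]>150))
    m=cv2.morphologyEx(m.astype(np.uint8),cv2.MORPH_OPEN,np.ones((3,3)))
    c_,l,st,_=cv2.connectedComponentsWithStats(m);i=1+np.argmax(st[1:,4]);q=P[l==i]
    az=np.arctan2(nn[1],nn[0]);ex=np.array([-np.sin(az),np.cos(az),0]);ey=np.cross(nn,ex)
    xy=np.stack([(q-k)@ex,(q-k)@ey],1)*1000
    r=cv2.minAreaRect(xy.astype(np.float32))
    lo,hi=np.percentile(xy,[.5,99.5],axis=0);
    print("n az",np.degrees(az),"tilt",np.degrees(np.arccos(nn[2])),st[i],"rect",r,"pct",lo,hi)
    ctr=k+(ex*r[0][0]+ey*r[0][1])/1000
    return ctr,nn,ex,ey
if __name__=="__main__":
    d=load("w1");print(board(d,np.array([.6144,-.3124,.1058]),0)[0])
E
python3 fit.py
```

```text
n az -117.554311786963 tilt 34.69894511687789 [ 236  150   41   64 1805] rect ((-3.097085952758789, -2.2520713806152344), (43.428955078125, 72.42985534667969), 0.37135234475135803) pct [-21.42679871 -37.57381208] [18.34424252 33.39051093]
[ 0.61084053 -0.31258849  0.1045512 ]
```

Run:
```python
from h import *
d=load("w1");P=cloud(d)
for r in((200,120,215,130),(120,190,140,210),(290,170,305,185)):
    print("bench",P[r[1]:r[3],r[0]:r[2]].reshape(-1,3).mean(0).round(4))
print("jar cap",P[75:90,200:215].reshape(-1,3).mean(0), "pwr top",P[20:30,85:95].reshape(-1,3).mean(0))
t=load("top0");T=cloud(t)
print("top: bench",T[180:190,340:350].reshape(-1,3).mean(0),T[240:250,360:370].reshape(-1,3).mean(0))
# triangulate board centroid
def ray(d,uv):
    a=plane(d,[uv],0)[0];o=np.linalg.inv(d["view"])[:3,3];return o,(a-o)/np.linalg.norm(a-o)
def corners(d,roi):
    H=hsv(d);m=mask(d,40,90,60,25)
    z=np.zeros(m.shape,bool);z[roi[1]:roi[3],roi[0]:roi[2]]=1
    m=m&z;m=cv2.morphologyEx(m.astype(np.uint8),cv2.MORPH_CLOSE,np.ones((3,3)))
    cc,l,st,ce=cv2.connectedComponentsWithStats(m);i=1+np.argmax(st[1:,4]);return ce[i],cv2.minAreaRect(np.argwhere(l==i)[:,::-1].astype(np.float32)),st[i]
a=corners(d,(225,140,290,225));b=corners(t,(365,145,410,205));print(a,b)
o1,r1=ray(d,a[0]);o2,r2=ray(t,b[0])
A=np.stack([r1,-r2],1);s=np.linalg.lstsq(A,o2-o1,rcond=None)[0];print(o1+r1*s[0],o2+r2*s[1])
```

```text
bench [ 0.5904 -0.1756  0.0361]
bench [ 0.4443 -0.227  -0.0014]
bench [ 0.6869 -0.2919  0.0024]
jar cap [ 0.60925452 -0.14798209  0.08820316] pwr top [ 0.51047331 -0.11781839  0.18468606]
top: bench [ 5.77958473e-01 -2.30036904e-01  1.57376648e-04] [ 0.40708953 -0.27836405  0.00052862]
(array([258.49219144, 181.03979849]), ((255.19357299804688, 181.385986328125), (40.45871353149414, 64.85801696777344), 1.9749339818954468), array([ 235,  149,   42,   66, 1985], dtype=int32)) (array([385.23376623, 162.93073593]), ((385.70001220703125, 162.90000915527344), (19.606117248535156, 17.708751678466797), 18.43494987487793), array([375, 152,  21,  22, 231], dtype=int32))
[ 0.61479602 -0.31227026  0.10410823] [ 0.61656411 -0.31211028  0.10444657]
```

Run:
```python
from fit import *
from bench import *
az=np.radians(-117.2);n=np.array([np.cos(az)*np.sin(np.radians(35)),np.sin(az)*np.sin(np.radians(35)),np.cos(np.radians(35))])
c=np.array([.611,-.3126,.107])
q=quat(-n,[-np.sin(az),np.cos(az),0])
move_to(c+n*.085,q);hold(.15);d=snap("wrist",get_image);np.savez("w2.npz",**d);cv2.imwrite("pics/w2.png",d["frame"]);print(state()["time"],state()["ee_pos"],c+n*.085)
ctr,nn,ex,ey=board(d,c,0);print(ctr)
# tcp relative
e=state()["ee_pos"];print("ctr-tcp in ex,ey,n",(ctr-e)@ex,(ctr-e)@ey,(ctr-e)@nn, "cam",np.linalg.inv(d["view"])[:3,3])
```

```text
2.4 [ 0.58898284 -0.35766958  0.17927364] [ 0.58871465 -0.3559626   0.17662792]
n az -117.72949946291956 tilt 34.79244172734038 [ 228  159   53   79 2887] rect ((-3.284513473510742, -2.632854461669922), (44.64756393432617, 72.55706787109375), 1.6040318012237549) pct [-24.69256244 -37.69101722] [18.31086448 33.31735508]
[ 0.61066752 -0.31250342  0.10457173]
ctr-tcp in ex,ey,n -0.0018214269689930083 -0.0015075284776912001 -0.08991658769046615 cam [ 0.57610534 -0.38230423  0.34672451]
```

View pics/w2.png

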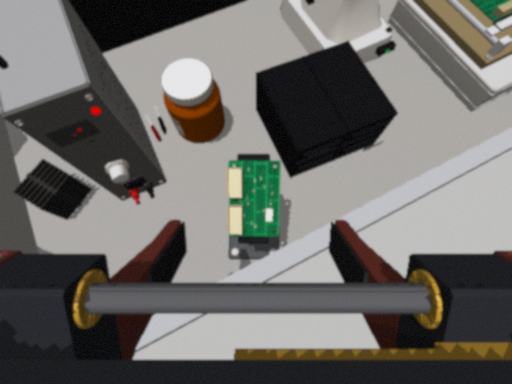

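Run:
```python
from fit import *
import bench
from bench import *
az=np.radians(-117.4);n=np.array([np.cos(az)*np.sin(np.radians(35)),np.sin(az)*np.sin(np.radians(35)),np.cos(np.radians(35))])
c=np.array([.6107,-.3125,.1046])
q=quat(-n,[-np.sin(az),np.cos(az),0])
print(state()["ee_pos"])
move_l(c+n*.03,.12,q);move_l(c-n*.006,.06)
hold(.2);s=state();print(s["ee_pos"],c-n*.006,s["ft_force"])
bench.close();s=state();print("gap",s["finger_gap"],s["finger_force"],s["ft_force"])
move_l(c+n*.012,.05);s=state();print("gap",s["finger_gap"],s["ft_force"],s["time"])
move_l(c+n*.06+np.array([0,0,.04]),.15);hold(.2)
s=state();print("gap",s["finger_gap"],s["finger_force"],s["ft_force"],s["time"],s["ee_pos"])
d=snap("wrist",get_image);np.savez("w3.npz",**d);cv2.imwrite("pics/w3.png",d["frame"])
```

```text
[ 0.58898284 -0.35766958  0.17927364]
[ 0.61235779 -0.30980991  0.10019911] [ 0.61228376 -0.30944462  0.09968509] [-0.34922237  0.02326533 -0.07971496]
gap 0.04454587900182921 29.998351335525513 [-0.37091988 -0.2546666   0.11482166]
gap 0.04477901407024478 [ 1.47759635  0.397776   -0.19778383] 5.225
gap 0.04473359004165831 29.998217225074768 [-0.20938459 -1.06879826 -0.69972197] 6.1333 [ 0.59469165 -0.34240756  0.19210725]
```

View pics/w3.png

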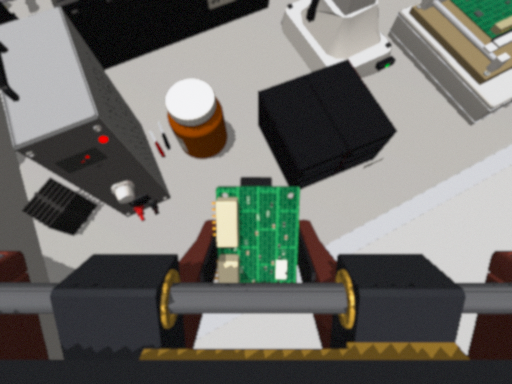

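The board is gripped squarely between the pads, with its upper edge at row 186, columns 217–300. I'll now carry it around the robot side of the lamp post.

Run:
```python
from fit import *
from bench import *
D=[0,1,0,0]
for p in([.40,-.27,.34],[.33,.065,.36],[.37,.30,.27]): print(inverse_kinematics(p,D))
move_l([.57,-.33,.30],.25)
move_to([.40,-.27,.34],D);move_to([.33,.065,.36],D);move_to([.37,.30,.27],D);hold(.3)
s=state();print("gap",s["finger_gap"],s["time"],s["ee_pos"],s["ee_rot"],s["ft_force"])
d=snap("wrist",get_image);np.savez("w4.npz",**d);cv2.imwrite("pics/w4.png",d["frame"])
# far edge of board in tool frame (w3,w4)
P=cloud(d);e=s["ee_pos"];m=mask(d,40,90,60,25)&(d["depth"]>0)&(np.linalg.norm(P-e,axis=-1)<.07)
p=(P[m]-e)@R.from_quat(s["ee_rot"],scalar_first=True).as_matrix();print(len(p),np.percentile(p,[1,50,99],axis=0),np.linalg.inv(d["view"])[:3,3])
```

```text
[-6.64260216e-01 -1.70666345e-01  1.28910929e+00 -4.44089210e-16
  2.02314971e+00  9.06536111e-01]
[ 9.32191497e-02 -5.25772783e-01  1.52261471e+00 -4.44089210e-16
  2.14475073e+00  1.66401548e+00]
[ 6.09859922e-01 -2.28311344e-01  1.46570093e+00 -4.44089210e-16
  1.90420306e+00  2.18065625e+00]
gap 0.044379177326344485 10.3417 [0.37042865 0.29927829 0.27079108] [-3.77022211e-04  9.99999452e-01 -7.43578755e-04  6.33040719e-04] [ 0.47511947 -0.76811027  0.09288398]
5861 [[-0.02069855 -0.02079352 -0.00872361]
 [ 0.01049252  0.00417635 -0.00598549]
 [ 0.03576976  0.02253521 -0.0045475 ]] [0.44417831 0.29904336 0.42385594]
```

View pics/w4.png

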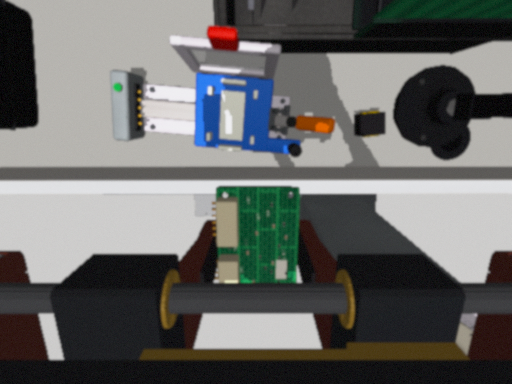

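The board is still held. The carrier shows clearly: blue deck from (195,72) to (272,152), tab at (222,38), lever at (315,124) and knob at (294,150). The wrist camera hangs on the tool's +x side, near the lid at this yaw, so I'll use the opposite yaw for placing.

```bash
cat > rail.py <<'E'
from h import *
def edge(d,m,kind,a,b,h):
    pts=[]
    for i in range(a,b):
        l=np.where(m[:,i] if kind in"tb" else m[i])[0]
        if len(l)==0: continue
        e=l.max()+.5 if kind in"br" else l.min()-.5
        pts.append((i,e) if kind in"tb" else (e,i))
    p=plane(d,np.array(pts),h)[:,:2]
    for _ in range(4):
        c=p.mean(0);v=np.linalg.svd(p-c)[2][0];r=(p-c)@[-v[1],v[0]];k=abs(r)<max(.0012,1.5*r.std())
        p=p[k]
    return c,v,len(p),r.std()
if __name__=="__main__":
    d=load("w4");m=mask(d,100,130,110,60);z=np.zeros(m.shape,bool);z[65:165,185:310]=1;m&=z
    E={}
    for k,a,b in(("b",205,262),("l",85,140),("r",82,100),("t",200,268)):
        c,v,n,s=edge(d,m,k,a,b,.034);print(k,c.round(4),np.degrees(np.arctan2(v[1],v[0])).round(2)%180,n,s.round(5));E[k]=(c,v)
    yaw=np.arctan2(E["b"][1][1],E["b"][1][0]);
    yaw=(yaw%np.pi)-np.pi/2;rx=np.array([np.cos(yaw),np.sin(yaw)]);ry=np.array([-np.sin(yaw),np.cos(yaw)])
    print("yaw",np.degrees(yaw))
    x0=E["b"][0]@rx;x1=E["t"][0]@rx;y1=E["l"][0]@ry;y0=E["r"][0]@ry
    print("x",x0+.044,x1-.05,"y",y1-.05,y0+.05)
    N=rx*(x0+.044)+ry*(y1-.05);print("nest",N)
    f=d["frame"].copy();
    # white blobs near deck
    H=hsv(d);w=((H[...,1]<50)&(H[...,2]>150));q=np.zeros_like(w);q[72:155,197:272]=1
    n,l,st,ce=cv2.connectedComponentsWithStats((w&q).astype(np.uint8))
    for i in range(1,n):
        if st[i,4]>8: g=plane(d,[ce[i]],.054)[0,:2]-N;print(st[i],(g@rx).round(4),(g@ry).round(4))
    for nm,mm,h in(("red",mask(d,0,5,150)|mask(d,174,180,150),.175),("orange",mask(d,6,16,150),.11)):
        mm=mm.copy();mm[165:]=0
        c=np.argwhere(mm)[:,::-1];P=cloud(d)[mm];print(nm,len(c),np.percentile(P,[2,50,98],axis=0).round(4).tolist());g=P[:,:2]-N
        print(np.percentile(np.stack([g@rx,g@ry],1),[2,50,98],axis=0).round(4).tolist())
    cv2.imwrite("pics/c4.png",cv2.resize(d["frame"][20:165,100:345],None,fx=3.2,fy=3.2,interpolation=2))
E
python3 rail.py
```

```text
b [0.3994 0.332 ] 84.1 53 0.00219
l [0.4446 0.3802] 175.61 55 0.00046
r [0.4713 0.2799] 174.7 18 0.00039
t [0.4896 0.3292] 85.17 68 0.00041
yaw -5.89753448740906
x 0.40720333432915345 0.4031988054406189 y 0.3739060500598498 0.37685571900083586
nest [0.44346685 0.33008702]
[220  72  21   2  28] 0.0469 0.005
[253  72   9   1   9] 0.0503 -0.0256
[222  79  23   5  82] 0.0375 0.0021
[208  87   5   8  32] 0.0238 0.0294
[ 219   91   26   50 1129] -0.0022 0.0009
[254  91   4   7  25] 0.0257 -0.0262
[207 134   3   7  17] -0.0319 0.0286
[250 137   4   7  18] -0.0307 -0.0272
[197 146  75   9 432] -0.0477 0.0053
red 639 [[0.4961, 0.3154, 0.1145], [0.5005, 0.326, 0.1767], [0.5238, 0.3363, 0.1793]]
[[0.0529, -0.0088], [0.0573, 0.0019], [0.0804, 0.0127]]
orange 529 [[0.4254, 0.2222, 0.0991], [0.4328, 0.2385, 0.1127], [0.4396, 0.2569, 0.1231]]
[[-0.0082, -0.1086], [-0.0012, -0.0922], [0.0056, -0.0735]]
```

View pics/c4.png

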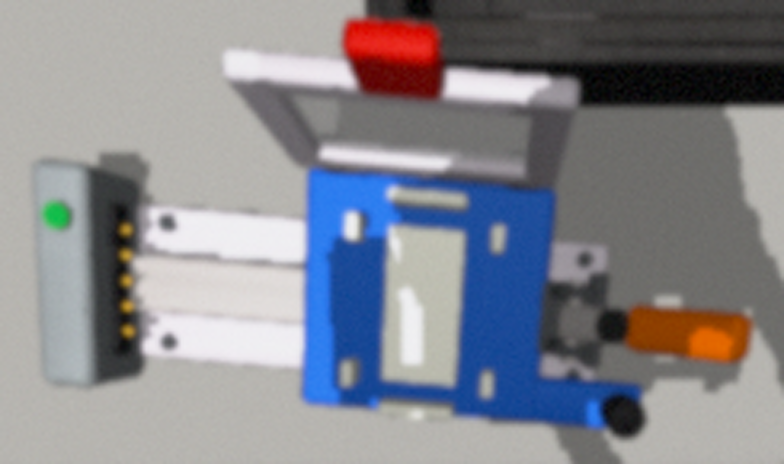

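The crop shows the four corner guides and both end guides clearly, and the nest window is unobstructed. I'll refine the nest centre, check the camera bias using the held board, and cross-check with the top camera.

Run:
```python
from h import *
from rail import edge
yaw=np.radians(-4.8);rx=np.array([np.cos(yaw),np.sin(yaw)]);ry=np.array([-np.sin(yaw),np.cos(yaw)])
d=load("w4");H=hsv(d)
N=np.array([.4403,.3315])
for nm,uv,h in(("gl",(210,90.5),.054),("seat",None,.046)):
    pass
w=((H[...,1]<50)&(H[...,2]>130));q=np.zeros_like(w);q[76:152,200:268]=1
n,l,st,ce=cv2.connectedComponentsWithStats((w&q).astype(np.uint8))
for i in range(1,n):
    if st[i,4]>10:
        h=.046 if st[i,4]>600 else .054;g=plane(d,[ce[i]],h)[0,:2]-N;print(st[i],h,(g@rx).round(4),(g@ry).round(4))
# held board cols: non-background at row 200..215
for r in(195,205):print([plane(d,[(u,r)],.277)[0].round(4) for u in(215.5,299.5)])
for c in (230,260,290):
    col=mask(d,40,90,60,25)[:,c]|(H[:,c,2]>0)&(H[:,c,1]>60)&(np.arange(384)>175);print("far edge",plane(d,[(c,np.where(col[170:260])[0].min()+169.5)],.277)[0].round(4))
t=load("top0");Ht=hsv(t);w=((Ht[...,1]<60)&(Ht[...,2]>130));q=np.zeros_like(w);q[219:250,128:163]=1
n,l,st,ce=cv2.connectedComponentsWithStats((w&q).astype(np.uint8))
for i in range(1,n):
    if st[i,4]>3:
        h=.046 if st[i,4]>100 else .054;g=plane(t,[ce[i]],h)[0,:2]-N;print("top",st[i],(g@rx).round(4),(g@ry).round(4))
```

```text
[222  79  24   6 100] 0.054 0.0404 -0.0004
[208  87   5   8  38] 0.054 0.0275 0.0274
[ 219   91   26   50 1145] 0.046 0.0009 0.0003
[254  91   4   8  29] 0.054 0.0278 -0.0277
[206 133   4   8  27] 0.054 -0.0277 0.0283
[250 136   4   8  27] 0.054 -0.027 -0.0274
[200 146  53   6 230] 0.054 -0.042 0.0091
[array([0.402 , 0.3213, 0.277 ]), array([0.402 , 0.2767, 0.277 ])]
[array([0.3964, 0.3215, 0.277 ]), array([0.3964, 0.2765, 0.277 ])]
far edge [0.4066 0.3135 0.277 ]
far edge [0.4066 0.2977 0.277 ]
far edge [0.4066 0.2819 0.277 ]
top [138 219  11   2  16] 0.0388 -0.0007
top [132 222   2   3   6] 0.0266 0.029
top [136 223  14  23 250] -0.0016 0.0018
top [152 223   3   4  10] 0.0267 -0.0266
top [159 233   3   5   9] 0.0008 -0.0484
top [129 243   3   3   7] -0.0294 0.0298
top [150 244   2   4   8] -0.0295 -0.0262
top [134 249  12   1  12] -0.0409 0.0021
```

Run:
```python
from h import *
yaw=np.radians(-4.8);rx=np.array([np.cos(yaw),np.sin(yaw)]);ry=np.array([-np.sin(yaw),np.cos(yaw)])
N=np.array([.440,.332])
d=load("w4");P=cloud(d);g=P[...,:2]-N;X=g@rx;Y=g@ry;Z=P[...,2]
np.set_printoptions(linewidth=200)
print("y bins by x: max z (mm) from wrist")
for x0 in np.arange(-.020,.021,.005):
    print(round(x0*1000),[int(1000*np.max(Z[(abs(X-x0)<.0025)&(abs(Y-y0)<.00175)&(Z<.2)],initial=0)) for y0 in np.arange(-.045,-.115,-.0035)])
```

```text
y bins by x: max z (mm) from wrist
-20 [34, 33, 6, 5, 5, 6, 6, 20, 21, 19, 0, 0, 0, 0, 0, 0, 0, 0, 1, 0]
-15 [34, 33, 33, 81, 80, 79, 0, 22, 22, 21, 0, 0, 0, 0, 0, 1, 0, 0, 0, 1]
-10 [34, 34, 81, 81, 82, 82, 0, 22, 22, 0, 99, 100, 0, 105, 0, 112, 0, 117, 0, 0]
-5 [34, 34, 34, 83, 86, 89, 97, 100, 100, 100, 103, 105, 109, 112, 114, 118, 119, 122, 123, 120]
0 [33, 34, 81, 84, 86, 89, 98, 100, 103, 101, 104, 107, 110, 112, 116, 118, 121, 123, 124, 120]
5 [35, 34, 81, 84, 86, 90, 99, 99, 101, 101, 102, 106, 109, 112, 115, 117, 121, 123, 123, 120]
10 [34, 34, 81, 82, 82, 81, 79, 20, 22, 21, 0, 102, 104, 106, 110, 113, 115, 119, 118, 114]
15 [35, 34, 80, 80, 80, 3, 31, 22, 22, 19, 0, 1, 0, 0, 0, 0, 0, 0, 0, 0]
20 [33, 33, 6, 5, 6, 8, 8, 21, 21, 18, 0, 0, 0, 0, 0, 0, 0, 0, 0, 0]
```

```bash
cat >> h.py <<'E'
yaw=np.radians(-4.8);rx=np.array([np.cos(yaw),np.sin(yaw),0]);ry=np.array([-np.sin(yaw),np.cos(yaw),0])
N=np.array([.4400,.3320,0]);Z=np.array([0,0,1.])
Q=quat(-Z,ry)
def L(x,y,z): return N+rx*x+ry*y+Z*z
E
python3 - <<'E'
from h import *
import bench
from bench import *
move_to([.37,.30,.27],Q)
move_to(L(0,0,.16),Q);move_l(L(0,0,.075),.12);move_l(L(0,0,.058),.04);hold(.2)
s=state();f0=s["ft_force"];print(s["ee_pos"]-L(0,0,.058),f0,s["finger_gap"])
z=.057
while z>.0435:
    move_l(L(0,0,z),.02);s=state();df=s["ft_force"]-f0
    print(round(z,4),s["ee_pos"][2].round(4),df.round(1))
    if df[2]>4: break
    z-=.0015
print(s["time"]);d=snap("wrist",get_image);np.savez("w5.npz",**d);cv2.imwrite("pics/w5.png",d["frame"])
E
```

```text
[0.00013268 0.00010692 0.00027938] [-0.83915517 -0.66036885 -0.65645801] 0.044768201716244516
0.057 0.057 [ 0.8  1.3 -0.4]
0.0555 0.0553 [0.6 1.  0.3]
0.054 0.0538 [1.3 1.7 0.5]
0.0525 0.0524 [1.3 0.9 0.6]
0.051 0.0509 [1.1 0.9 0. ]
0.0495 0.0494 [1.1 0.3 0.1]
0.048 0.0478 [ 0.8  1.1 -0.3]
0.0465 0.0463 [ 0.7  0.1 -0.1]
0.045 0.0448 [1.3 0.1 0.6]
17.4583
```

View pics/w5.png

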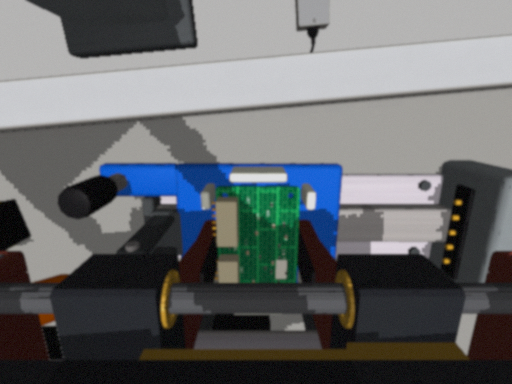

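The board sits between the corner guides at (207,197) and (310,197) and behind the end guide at row 178. No contact has registered yet, so I'll lower it slightly more and release.

Run:
```python
from h import *
from bench import *
f0=state()["ft_force"]
for z in(.044,.043):
    move_l(L(0,0,z),.02);print(z,(state()["ft_force"]-f0).round(1))
move_l(L(0,.0025,.0433),.03);print((state()["ft_force"]-f0).round(1))
gripper_open();s=state();print("open",s["finger_gap"],(s["ft_force"]-f0).round(1),s["ee_pos"]-L(0,0,0),s["time"])
move_l(L(0,.003,.10),.15);move_l(L(-.05,.003,.20),.25);hold(.1)
s=state();print(s["time"],s["finger_gap"])
d=snap("wrist",get_image);np.savez("w6.npz",**d);cv2.imwrite("pics/w6.png",d["frame"])
```

```text
0.044 [-0.3  0.4  0.2]
0.043 [-0.9 -0.7  0.2]
[-0.6 -0.4  0.7]
open 0.08768367579382215 [ 0.8  7.5 -1.9] [0.00036215 0.00459948 0.0436442 ] 19.075
20.3 0.08725189762807051
```

View pics/w6.png

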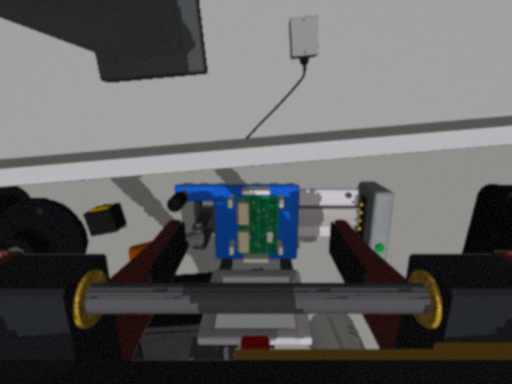

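The board lies in the nest at (258,225) with the fingers clear. Next I'll check that it is flat, how far the carrier shifted, and the lid angle.

Run:
```python
from fit import *
from rail import edge
for n in("w4","w6"):
    d=load(n);P=cloud(d);g=P-N;X=g@rx;Y=g@ry
    red=(mask(d,0,5,150)|mask(d,174,180,150))&(d["depth"]>0)&(P[...,2]>.09)&(abs(X-.06)<.04)&(abs(Y)<.05)
    x,y,z=X[red],Y[red],P[...,2][red];print(n,"tab",len(x),np.percentile(x,[2,50,98]).round(4),np.percentile(y,[2,50,98]).round(4),np.percentile(z,[2,50,98]).round(4))
    for a in(.13,.14,.15,.16,.17,.175,.178):
        k=abs(z-a)<.004
        if k.sum()>5: print("   z",a,"x",np.median(x[k]).round(4),k.sum())
    m=mask(d,100,130,110,60)
    m&=(P[...,2]<.06)&(abs(X)<.1)
    for k in "lr":
        rows=(84,100) if n=="w4" else (200,250)
        c,v,nn,s=edge(d,m,k,*rows,.034);print(n,k,((c-N[:2])@ry[:2]).round(4),((c-N[:2])@rx[:2]).round(4),nn,s.round(5))
ctr,nn,ex,ey=board(d,L(0,-.002,.052),0,.004);print((ctr-N)@rx,(ctr-N)@ry,ctr[2],nn)
```

```text
w4 tab 639 [0.0565 0.061  0.084 ] [-0.0115 -0.0009  0.0099] [0.1145 0.1767 0.1793]
   z 0.16 x 0.057 77
   z 0.17 x 0.0582 95
   z 0.175 x 0.0624 418
   z 0.178 x 0.0628 417
w4 l 0.0487 0.0262 16 0.0
w4 r -0.0492 0.0343 16 0.00035
w6 tab 285 [0.056  0.0572 0.0585] [-0.0101 -0.0003  0.0102] [0.1518 0.157  0.1621]
   z 0.15 x 0.0567 59
   z 0.16 x 0.0575 172
w6 l -0.0488 0.0084 43 0.00033
w6 r 0.0488 0.0045 49 0.0004
n az -69.9003063926862 tilt 0.07914958224601684 [ 238  196   41   58 1589] rect ((0.7957000732421875, -4.102283477783203), (44.31495666503906, 70.07364654541016), 65.73578643798828) pct [-37.52654872 -24.75878775] [38.7095524  26.70221476]
0.00010018394801716434 0.003068037473284266 0.04662975486439852 [ 4.74731566e-04 -1.29728647e-03  9.99999046e-01]
```

Run:
```python
from h import *
import bench
from bench import *
def arc(t,r=.107): return L(.05-r*np.cos(t),0,.064+r*np.sin(t))
t0=1.68
move_l(L(.0,0,.26),.25);move_l(arc(t0)+Z*.09,.25);move_l(arc(t0)+Z*.03,.2);move_l(arc(t0),.06)
s=state();print(s["ft_force"],s["ee_pos"]-arc(t0));
bench.close();s=state();print("gap",s["finger_gap"],s["ft_force"],s["time"])
if abs(s["finger_gap"]-.023)<.004:
    for t in np.linspace(t0,0,9)[1:]:
        move_l(arc(t),.12);s=state();print(round(t,2),s["finger_gap"].round(4),s["ft_force"].round(1),(s["ee_pos"]-arc(t)).round(4))
print(state()["time"])
```

```text
[-0.0899473   0.59647572  0.0486919 ] [-2.96894502e-05 -6.21372146e-05 -1.59684009e-04]
gap 0.023891470591003532 [-0.55268852 -0.05755483 -0.19027868] 23.3167Traceback (most recent call last):
  File "<stdin>", line 11, in <module>
AttributeError: 'float' object has no attribute 'round'
```

Run:
```python
from h import *
import bench
from bench import *
def arc(t,r=.107): return L(.05-r*np.cos(t),0,.064+r*np.sin(t))
for t in np.linspace(1.68,0,9)[1:]:
    move_l(arc(t),.12);s=state();print(round(t,2),round(s["finger_gap"],4),s["ft_force"].round(1),(s["ee_pos"]-arc(t)).round(4))
move_l(arc(0)-Z*.003,.05);hold(.1);s=state();print(s["ft_force"].round(1),s["ee_pos"]-N)
gripper_open();s=state();print(s["time"],s["ft_force"].round(1))
move_l(arc(0)+Z*.13,.25)
move_l(L(-.12,-.02,.25),.25);hold(.1);d=snap("wrist",get_image);np.savez("w7.npz",**d);cv2.imwrite("pics/w7.png",d["frame"]);print(state()["time"])
P=cloud(d);g=P-N;X=g@rx;Y=g@ry;H=P[...,2]
red=(mask(d,0,5,150)|mask(d,174,180,150))&(d["depth"]>0)&(abs(Y)<.05)&(abs(X)<.12)
print(np.percentile(np.stack([X[red],Y[red],H[red]],1),[2,50,98],axis=0).round(4))
o=mask(d,6,16,150)&(d["depth"]>0)&(abs(Y)<.2)&(abs(X)<.08)
print(np.percentile(np.stack([X[o],Y[o],H[o]],1),[2,50,98],axis=0).round(4))
```

```text
1.47 0.0237 [-1.  -1.7  4.4] [ 0.0002 -0.0001  0.0004]
1.26 0.0237 [-1.9 -2.7  5.3] [-0.0001  0.      0.0009]
1.05 0.0236 [-4.5 -3.2  8.3] [-0.0007  0.0001  0.0012]
0.84 0.0238 [-7.6 -2.9  7.8] [-0.0014  0.0002  0.0007]
0.63 0.024 [-6.  -1.   4.6] [-0.0018  0.0002 -0.0003]
0.42 0.0237 [-6.2  0.2  2.1] [-0.0015  0.0001 -0.0008]
0.21 0.0233 [-5.5  0.6 -0.3] [-0.0007  0.0001 -0.0005]
0.0 0.0237 [-3.1 -0.2 -2.5] [-0.     -0.      0.0001]
[-4.6 -0.6  0.6] [-0.05684848  0.00479453  0.06160549]
27.6667 [0.3 0.  0. ]
29.0
[[-0.0647 -0.011   0.0683]
 [-0.0528 -0.0001  0.0711]
 [-0.0392  0.0101  0.0727]]
[[-0.0079 -0.1041  0.0957]
 [-0.0064 -0.0859  0.1045]
 [ 0.0002 -0.0754  0.1139]]
```

View pics/w7.png

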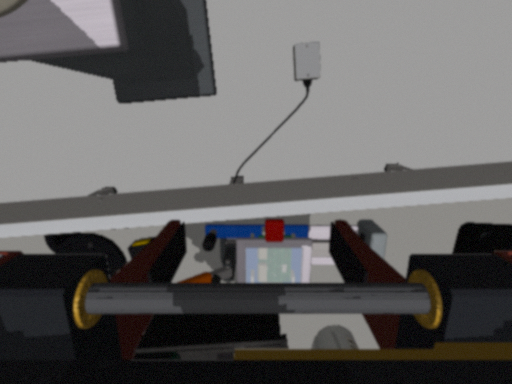

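The lid is down, with the red tab flat at (274,229), and the lever is still lying back at (195,280). I'll press the lid home first. A pinch on the lying lever would put the gripper body into the tall part of the tote, so I'll sweep the lever over with the closed fingers instead.

Run:
```python
from h import *
import bench,sys
from bench import *
bench.close()
move_l(L(-.055,0,.10),.3);move_l(L(-.055,0,.077),.08);s=state();print("press",s["ft_force"].round(1),(s["ee_pos"]-N)[2].round(4))
move_l(L(-.055,0,.11),.2)
move_l(L(-.06,-.12,.17),.3);move_l(L(0,-.155,.15),.25);move_l(L(0,-.155,.102),.2)
def tcp(t):
    u=np.array([np.cos(t),np.sin(t)]);b=np.array([-np.sin(t),np.cos(t)])
    c=np.array([-.058,.078])+.068*u+.008*b
    return L(0,c[0]-.0115,c[1]-.010)
for t in [2.5,2.3,2.1,1.9,1.7,1.5,1.3,1.1,.95,.8]:
    move_l(tcp(t),.12);s=state();print(t,s["ft_force"].round(1),(s["ee_pos"]-tcp(t)).round(4))
    if np.linalg.norm(s["ft_force"])>20: print("ABORT");break
print(s["time"]);d=snap("scene",get_image);np.savez("s1.npz",**d);cv2.imwrite("pics/s1.png",cv2.resize(d["frame"][150:320,60:300],None,fx=2.5,fy=2.5))
```

```text
press [-0.6  0.4  1.8] 0.0773
2.5 [-0.6  0.  -0.4] [0.0004 0.0005 0.0013]
2.3 [ 0.3  0.2 -0.6] [ 0.0005 -0.0001  0.0009]
2.1 [-0.   0.5 -0.2] [ 0.0002 -0.      0.0001]
1.9 [ 0.4 -0.2  0.2] [-0.      0.0001 -0.0002]
1.7 [0.8 0.7 0.4] [-0.      0.0002 -0.0002]
1.5 [-0.5  0.4 -0. ] [-0.0001  0.0002 -0.0002]
1.3 [0.6 0.  0.8] [-0.0001  0.0002 -0.0003]
1.1 [-0.4  0.9  0.6] [-0.0002  0.0001 -0.0004]
0.95 [-0.1  0.7 -0.5] [-0.0002  0.0001 -0.0004]
0.8 [ 0.1 -0.3  0.1] [-0.0003  0.0001 -0.0005]
35.9583
```

View pics/s1.png

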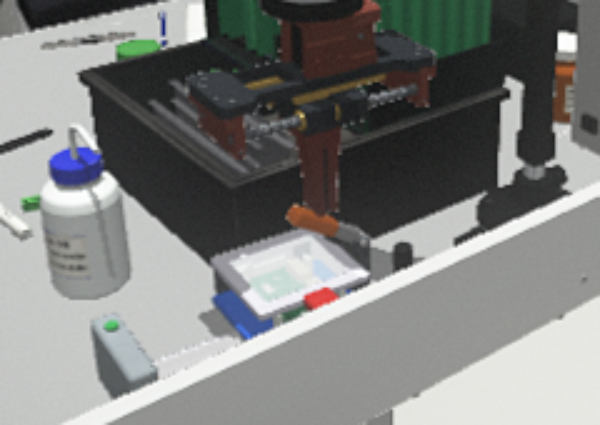

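The lever is now over the lid and only slightly raised, and the lid lies flat. I'll press the lever down.

Run:
```python
from h import *
import bench
from bench import *
e=state()["ee_pos"];move_l(e+Z*.035,.25);move_l(L(0,-.008,.155),.25);move_l(L(0,-.008,.105),.15)
z=.098
while z>.086:
    move_l(L(0,-.008,z),.05);s=state();print(round(z,4),s["ft_force"].round(1),(s["ee_pos"]-N)[2].round(4))
    if s["ft_force"][2]>12: break
    z-=.002
hold(.2);print(state()["ft_force"])
move_l(L(0,-.008,.16),.25);move_l(L(-.10,-.06,.22),.3);gripper_open if 0 else None
hold(.1);d=snap("wrist",get_image);np.savez("w8.npz",**d);print(state()["time"])
P=cloud(d);g=P-N;X=g@rx;Y=g@ry;H=P[...,2]
o=mask(d,6,16,150)&(d["depth"]>0)&(abs(Y)<.2)&(abs(X)<.08)
print(o.sum(),np.percentile(np.stack([X[o],Y[o],H[o]],1),[2,50,98],axis=0).round(4) if o.sum() else "")
print("plane fit z vs y",np.polyfit(Y[o],H[o],1))
k=(abs(X+.034)<.012)&(abs(Y+.082)<.015)&(H>.055);print("knob",np.percentile(np.stack([X[k],Y[k],H[k]],1),[2,50,98],axis=0).round(4))
h=(H>.045)&(H<.065)&(Y>.08)&(Y<.17)&(abs(X)<.05);print("head",np.percentile(Y[h],[1,2,5,50,98]).round(4))
cv2.imwrite("pics/w8.png",d["frame"])
```

```text
0.098 [ 0.6  0.3 -0.1] 0.0982
0.096 [-0.2  0.  -0.3] 0.0961
0.094 [1.  0.2 1.8] 0.0943
0.092 [-2.5 -1.3 10. ] 0.0941
0.09 [-5.  -3.2 18.1] 0.0938
[-5.27458536 -2.63594328 17.92067725]
39.6833
1 [[-0.0408 -0.0181  0.0637]
 [-0.0408 -0.0181  0.0637]
 [-0.0408 -0.0181  0.0637]]
plane fit z vs y [-1.7581951   0.03183391]
knob [[-0.0412 -0.0949  0.0566]
 [-0.0373 -0.0875  0.0759]
 [-0.0267 -0.0808  0.0779]]
head [0.1268 0.1269 0.1272 0.1345 0.1475]<stdin>:16: RankWarning: Polyfit may be poorly conditioned
```

View pics/w8.png

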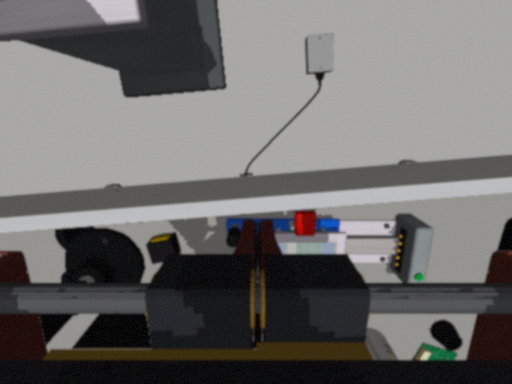

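Tip contact came at 86 mm, which is exactly the height of the lever fully down. Next is the push at the knob, seen at (234,237).

Run:
```python
from h import *
from bench import *
move_l(L(-.034,-.125,.15),.3);move_l(L(-.034,-.125,.064),.2)
f0=state()["ft_force"];y=-.100;move_l(L(-.034,y,.064),.08);s=state();print((s["ft_force"]-f0).round(1))
y+=.060;move_l(L(-.034,y,.064),.05);s=state();print(y,(s["ft_force"]-f0).round(1),s["time"])
while y<.0:
    y+=.003;move_l(L(-.034,y,.064),.03);s=state();f=(s["ft_force"]-f0)@ry
    print(round(y,4),round(float(f),1),round(float((s["ee_pos"]-N)@ry),4))
    if f>26: break
hold(.3);s=state();print(((s["ft_force"]-f0)@ry),(s["ee_pos"]-N)@ry,s["time"])
```

```text
[-0.  -1.2  1. ]
-0.04000000000000001 [-1.1 -6.9  6.5] 42.6083
-0.037 -6.8 -0.0383
-0.034 -8.3 -0.0353
-0.031 -7.5 -0.0322
-0.028 -7.7 -0.0293
-0.025 -7.8 -0.0263
-0.022 -10.9 -0.0244
-0.019 -23.2 -0.0243
-0.016 -35.2 -0.0242
-0.013 -46.8 -0.0241
-0.01 -58.1 -0.024
-0.007 -67.8 -0.0239
-0.004 -80.1 -0.0238
-0.001 -90.6 -0.0237
0.002 -102.5 -0.0236
-102.13914058333592 -0.023584136206916444 46.4083
```

The sign of my stop check was wrong, so the push reached 102 N at the stop, which is under the 120 N limit and was on the fingers only. I'll back off and verify.

Run:
```python
from h import *
from bench import *
move_l(L(-.034,-.024,.064),.05);move_l(L(-.034,-.06,.064),.1);print(state()["ft_force"].round(1))
move_l(L(-.034,-.07,.22),.3);move_to([.33,.10,.36],Q);hold(.2);print(state()["time"])
a=snap("scene",get_image);b=snap("top",get_image);np.savez("t9.npz",**b)
o=np.zeros((600,800,3),np.uint8);o[:300,:]=cv2.resize(a["frame"][200:320,40:360],(800,300),interpolation=2);o[300:]=cv2.resize(b["frame"][140:260,60:380][:, :],(800,300),interpolation=2)
cv2.imwrite("pics/end.png",o)
P=cloud(b);g=P-N;X=g@rx;Y=g@ry;H=P[...,2]
for n,m in(("orange",mask(b,6,16,150)),("red",mask(b,0,5,150)|mask(b,174,180,150))):
    m=m&(abs(X)<.1)&(abs(Y-.05)<.15)&(H>.03);print(n,m.sum(),np.percentile(np.stack([X[m],Y[m],H[m]],1),[2,50,98],axis=0).round(4))
```

```text
[ 0.2 -0.   0.2]
49.3667
orange 87 [[-0.0077  0.0441  0.0841]
 [-0.0005  0.0639  0.0871]
 [ 0.0063  0.0817  0.0907]]
red 88 [[-0.0647  0.0645  0.0668]
 [-0.0513  0.075   0.0699]
 [-0.0386  0.0854  0.0733]]
```

View pics/end.png

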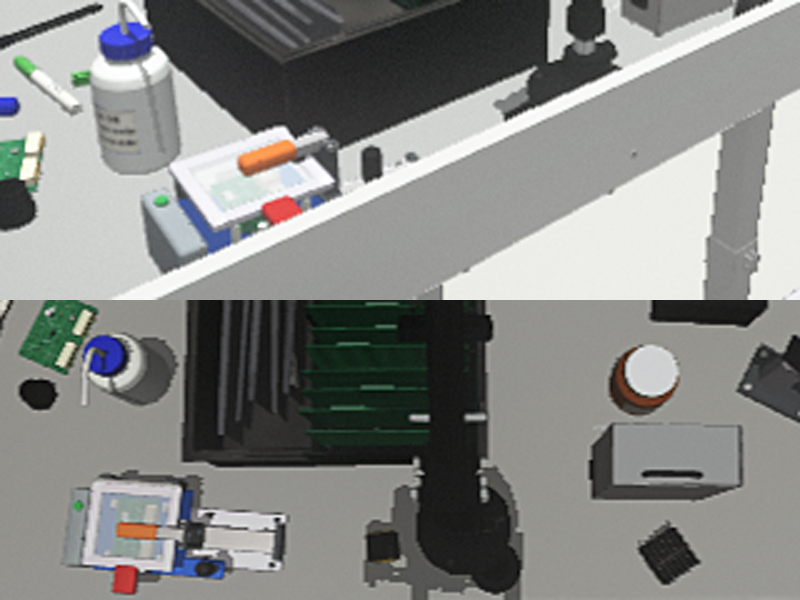

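The final views show the carrier at the grey head, the lid and lever flat, and the bystanders where they stood. I'm handing it in.

```bash
python3 -c "
from bench import *
print(job_done())"
```

```text
the job is handed in; nothing more can be done
None
```

The job is handed in at about 49 s of robot time: the board is flat in the nest, components up, with the lid shut, the clamp down and the carrier against the test head; a sign error in my stop check let that last push reach 102 N on the fingers, under the 120 N wrist limit.

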